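# Snap the new pressure regulator onto the cooker's vent stem

### The job

Fit the new pressure regulator to the pressure cooker on the hob: fold both flaps of the small carton right back, past upright, then lift out the black-knobbed regulator and press it straight down on the brass vent stem in the lid until it clicks. Keep pressing after the click so that the red seal washer stays squeezed under it, without ramming it, and finish like that: still gripping the regulator and pushing it down. Leave the spice jar, the lidless tea jar and its lid where they are.

Things in the scene. Friction and masses are not known exactly. Their poses are not given: they have to be found in the camera images.
- carton: small brown cardboard carton, standing firmly at the front of the hob, 72 (x) by 130 (y) by 60 mm high, open at the top between two flaps; walls and floor 3 mm thick. Origin: centre of its underside; z up, y along its long side (towards the left flap), at yaw 0 parallel to the world axes.
- flap_left (a joint): left flap, a cardboard panel 69 mm wide and 56 mm long, hinged along the top edge of the carton's +y end wall (hinge line 63 mm from the carton's centre, 60 mm above its underside). Angle in rad: 0 = lying flat over the carton, 1.57 = upright, up to 2.7 folded back outwards. It starts ajar between 0.85 and 1.15 and stays where it is left (a push of under 1 N moves it).
- flap_right (a joint): right flap, the mirror image on the carton's -y end wall, same sizes and angles.
- regulator_center (a point): the regulator: steel weight with a black knob, standing upright on the carton's floor within 13 mm of the middle. Round, 46 mm high, 60 to 130 g; knob 35 mm in diameter (top 19 mm), steel body 31 mm in diameter below. Bore from below: 15 mm wide at the mouth, 25 mm deep. This point: on its axis half-way up, 23 mm above its foot; z along the axis, up.
- regulator: the same regulator; origin at the centre of its foot.
- vent_seat (a point): foot of the vent stem: centre of the top of the steel boss, 33 mm across and about 6 mm above the lid, from which the brass stem rises; z up. A red silicone washer lies on it round the stem, top 5 mm above this point. At the click the regulator's foot drops on the washer (foot about 5 mm above this point); pressing on squeezes the washer to 2 mm, where it is solid.
- pressure_cooker: low steel pressure cooker, lid locked on, 225 mm across, standing firmly on the front right burner; origin at the centre of its underside, z up. Lid crown 107 mm above the origin. The vent stem stands 60 mm from the centre along the cooker's -x; the long black handle points along -y, to 265 mm from the centre, top 112 mm up; a short helper handle along +y.
- spice_jar: small amber glass spice jar with a green cap, 46 mm wide, 85 mm high, on the worktop to the right of the cooker. A bystander; origin at its underside.
- tea_jar: white porcelain tea jar with printed flowers, lid off, 114 mm wide, 122 mm high, on the worktop to the right. A bystander; origin at its underside.
- vent_tip (a point): rounded tip of the brass vent stem, on its axis, 23 mm above vent_seat. Stem 12.6 mm in diameter; two spring catches stand 3 mm out of its sides, 12 mm above vent_seat. Pushing the regulator over them takes 7 to 15 N (while its foot is 15 to 8 mm above vent_seat); then the force drops with a click.
- seal (a joint): how far the red silicone washer (31 mm across, 5 mm thick) round the stem is squeezed, in m: 0 free, 0.003 solid; takes 2 N to start and 2 N more per mm.
- tea_jar_lid: the tea jar's porcelain lid with a round knob, 119 mm wide, 65 mm high, lying on the worktop. A bystander.

How it is judged:
By the outcome, as a careful person would: the job done as asked, in the order asked, and still so for the second after the job is handed in, while the arm keeps its last pose, push and grip.
It also fails if it takes over 58 s, if anything falls off the work surface, if the arm or the gripper's body presses on something with over 40 N, if the wrist force passes 120 N, or if a joint passes its speed limit or range.

### The arm

A 6-joint arm with a two-finger parallel gripper is mounted at the origin on a cart in front of the work surface, level with it; the furniture and walls round the work are solid. World frame = base frame: x ahead of the robot, y to its left, z up, the work surface at z = 0. Lengths are in mm, angles in rad, forces in N, time in s.
With the tool pointing down it reaches from about 275 to 750 mm from the base axis. Payload 10.2 kg.
Tool frame: the origin (TCP) lies on the front face of the gripper's body, between the roots of the fingers; the fingertips stand 73 mm ahead of it and the grasp point (between the pads) lies 54 mm ahead of it; z points along the fingers, y is the line along which they close (so a half turn about z gives the same grasp; the last joint's range is limited). The gripper opens to 85 mm and grips with 20 to 120 N. Pads are 22 mm wide; open, the fingers measure 114 mm over their backs; the gripper's body (76 mm by 85 mm) begins 54 mm behind the grasp point. The pads swing forward as they close: fully open they stand 13 mm farther back than shut.
Start: joints at [-1.406, 0.313, 1.498, -0, 1.331, -0.223], TCP at [198.518, -486.027, 303.894] pointing down, gripper open.
Joint ranges: [-2.94, 2.94], [-0.97, 2.17], [0.19, 2.56], [-1.23, 4.37], [0.02, 3.11], [-2.88, 2.88]. Speed limits (rad/s): [2.39, 2.39, 3.01, 3.14, 3.14, 3.14].

### API

Orientations are given as a unit quaternion [w, x, y, z].
In Python, from rig import * gives the robot as it stands.
- The arm moves only by the tool step_arm, never from a script. Its argument "plan" is a list of rows, each an object with "offset": the shift along the tool's x, y, z in cm, a list of three; "rot": the turn, a rotation vector about the tool's x, y, z in degrees, a list of three; "gripper": the finger opening in cm, from 0 to 8.54. In form: [{"offset": [x, y, z], "rot": [wx, wy, wz], "gripper": gripper}, ...]. A call has 1 to 12 rows; each row is the pose to reach, as a shift and turn from the pose commanded when the call began, along the tool's axes at that moment; what a row does not reach only later rows make up. A row lasts 1/10 s, in which the tool goes at most 50 mm and 8.59 degrees, less where a joint would pass 70% of its speed; a pose out of reach is approached as far as the arm can. A call with a gripper value outside its range is refused whole. The fingers move at their own pace and stop on an object; "squeeze" is the grip in N (left out, the last holds). Time passes only in rows, so rows that repeat a pose let the fingers close. It gives the time, the measured TCP pose, the force, the opening and the grip force at its end, in the units of the state.
- sense(): the state, without advancing time (a new reading comes with each control period).
- capture(name): name is "scene" or "top" or "wrist"; returns a dict with "color" (400x640x3 uint8, red, green, blue), "depth" (400x640 float32, mm along the optical axis (not along the pixel's ray), 0 where there is no reading), "vertical_fov" (degrees; the focal length in pixels is half the picture's height over the tangent of half this angle, whatever the lens; pixels are square), "cx", "cy" (the principal point, pixels), "k1" (the pictures are not rectified: a ray, as slopes to the right and down, at radius r is drawn at 1 + k1 r^2 times it, then the intrinsics apply), "rvec" (rotation vector, rad) and "tvec" (3), from world to camera coordinates, as OpenCV has them; the wrist camera has in their place "mount" (4x4, takes a point from camera to tool coordinates, whose origin is the TCP and whose axes are the flange's). Camera axes: x right, y down, z forward; pixel columns grow to the right and rows downward; lengths in mm; the calibration is good to about 2 mm. A picture is of the moment at which its call begins: read the wrist's pose just before it.
- finish_job(): hands the job in; it is judged then, once.
The state is a dict: "time_s": time; "joints": joint angles; "dq": joint speeds; "tau": joint torques, N m; "eef_pos": TCP position; "ee_rot": TCP orientation; "force": force on the tool from outside, world axes, zero at the start; "wrist_torque": the same for the moment, N m; "grip_width": opening from 0.0 (shut) to 1.0 (fully open); "grip_force": force on a finger pad.
Only numpy, scipy, OpenCV 4.12 (cv2) and the standard library are available. Lean on these libraries where they do the work, as an engineer would, in place of code of your own. Each camera call takes 0.05 s, during which the arm holds its last target. There are 200 camera calls.

## Working session

There is one attempt and no reset: what is moved stays moved. The work goes in short steps, Python scripts to look and compute and a tool call to move; the robot and the scene stay as the last step left them, time stands still between calls to the robot, and variables do not carry over. Pictures are saved under pics/ and viewed, at most 10 in all, crops included, and the job is handed in when it is done.

Besides the shell and the picture viewer there is one more tool, called after "Request:" in YAML: its name, and indented under it one key for each argument. step_arm: Moves the arm, as the interface text tells. Its arguments: {"type":"object","properties":{"plan":{"type":"array"},"squeeze":{"type":"number"}},"required":["plan"]}

```bash
mkdir -p pics; ls
cat > h.py <<'E'
from rig import *
import numpy as np, cv2
from scipy.spatial.transform import Rotation as R
def cam(c, s=None):
    f=200/np.tan(np.radians(c["vertical_fov"])/2)
    if "rvec" in c:
        Rm=R.from_rotvec(np.ravel(c["rvec"])).as_matrix().T; o=-Rm@np.ravel(c["tvec"])
    else:
        w,x,y,z=s["ee_rot"]; T=R.from_quat([x,y,z,w]).as_matrix(); M=np.array(c["mount"])
        Rm=T@M[:3,:3]; o=T@M[:3,3]+np.array(s["eef_pos"])
    return f,Rm,o
def slopes(c,uv):
    f=200/np.tan(np.radians(c["vertical_fov"])/2)
    K=np.array([[f,0,c["cx"]],[0,f,c["cy"]],[0,0,1.]])
    # numeric undistortion: drawn = r*(1+k1 r^2)
    return cv2.undistortPoints(np.array(uv,float).reshape(-1,1,2),K,np.array([c["k1"],0,0,0,0.])).reshape(-1,2)
def rays(c,uv,s=None):
    f,Rm,o=cam(c,s); p=slopes(c,uv)
    return o,(Rm@np.c_[p,np.ones(len(p))].T).T
def plane(c,uv,z,s=None):
    o,d=rays(c,uv,s); return o+d*((z-o[2])/d[:,2])[:,None]
def cloud(c,s=None):
    v,u=np.mgrid[:400,:640]; uv=np.c_[u.ravel(),v.ravel()]
    o,d=rays(c,uv,s); P=o+d*c["depth"].reshape(-1,1); P[c["depth"].ravel()==0]=np.nan
    return P.reshape(400,640,3)
def save(c,n): cv2.imwrite("pics/"+n,c["color"][:,:,::-1])
E
python3 - <<'E'
from h import *
import pickle
s=sense(); print(s)
d={}
for n in("scene","top","wrist"):
    c=capture(n); d[n]=c; save(c,n+"0.png"); print(n,{k:np.round(v,4).tolist() for k,v in c.items() if k not in("color","depth")})
    print(cam(c,s)[2])
d["s"]=s
pickle.dump(d,open("d0.pkl","wb"))
cv2.imwrite("pics/st0.png",np.vstack([cv2.resize(d[n]["color"][:,:,::-1],(480,300)) for n in("scene","top")]))
E
```

```text
pics
{'time_s': 0.0, 'joints': array([-1.40639831e+00,  3.13465808e-01,  1.49845364e+00,  1.21242804e-05,
        1.33099197e+00, -2.23402248e-01]), 'dq': array([-0.00098045, -0.00017379, -0.00128598, -0.00277515, -0.0021234 ,
        0.00159314]), 'tau': array([-3.16981270e-03, -4.12279165e+01, -2.59741509e+01, -3.15103680e-04,
        4.26031314e-03, -9.51452591e-06]), 'eef_pos': array([ 198.49196489, -485.85046266,  303.32069076]), 'ee_rot': array([-6.58924264e-04,  9.81260258e-01,  1.92685939e-01,  2.53355820e-05]), 'force': array([-0.06882864,  1.03359347,  0.67655431]), 'wrist_torque': array([-0.0357216 , -0.01111429,  0.05955942]), 'grip_force': 0.0, 'grip_width': 1.001841900034578}
scene {'vertical_fov': 49.6802, 'cx': 324.1967, 'cy': 202.2553, 'k1': -0.04, 'rvec': [2.5707, -0.3982, 0.1077], 'tvec': [-528.2325, 137.1346, 1526.323]}
[ 303.67856606 -801.98050052 1375.53767507]
top {'vertical_fov': 46.2683, 'cx': 322.5265, 'cy': 191.9592, 'k1': 0.0376, 'rvec': [1.7394, -2.2795, 0.4623], 'tvec': [50.0917, 545.0247, 1412.3544]}
[ -27.91794512   65.15250063 1513.03728972]
wrist {'vertical_fov': 58.5212, 'cx': 322.1535, 'cy': 193.1359, 'k1': -0.005, 'mount': [[0.0008, -0.9629, -0.2697, 69.5291], [1.0, 0.0008, 0.0, 0.2273], [0.0002, -0.2697, 0.9629, -70.4747], [0.0, 0.0, 0.0, 1.0]]}
[ 262.95843631 -459.86027254  373.81613023]
```

View pics/scene0.png

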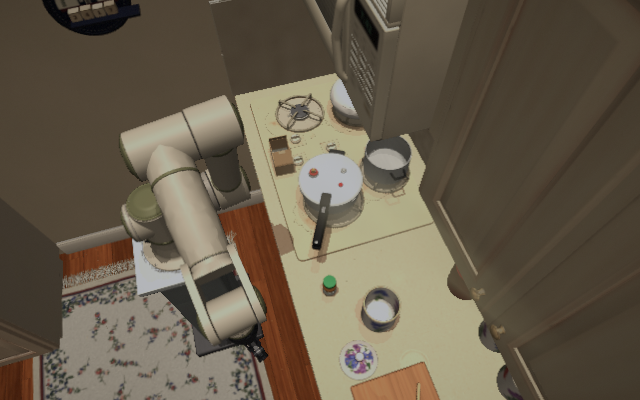

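View pics/top0.png

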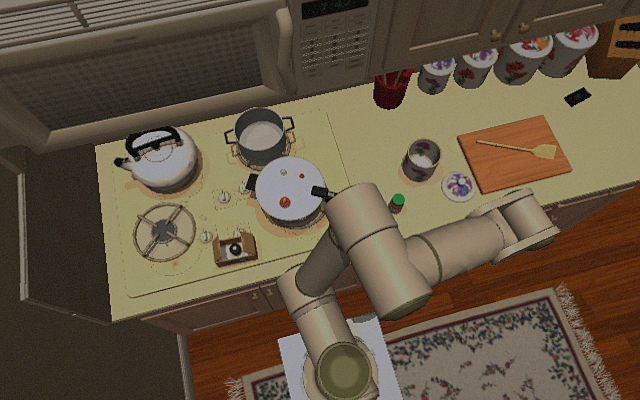

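The scene view shows the carton at about (281,153), the cooker at (330,180) and the red washer near (313,172). In the top view the carton is at (236,250), with the black knob visible between its flaps, and the washer is at (285,202).

Run:
```python
from h import *
import pickle
d=pickle.load(open("d0.pkl","rb"))
for n,box,b2 in(("scene",(268,128,300,180),(300,158,350,195)),("top",(205,225,265,272),(250,155,330,230))):
    c=d[n]; P=cloud(c); col=c["color"].astype(int)
    hsv=cv2.cvtColor(c["color"],cv2.COLOR_RGB2HSV)
    red=((hsv[...,0]<8)|(hsv[...,0]>172))&(hsv[...,1]>130)&(hsv[...,2]>70)
    m=np.zeros((400,640),bool); x0,y0,x1,y1=b2; m[y0:y1,x0:x1]=True
    k,l,st,ce=cv2.connectedComponentsWithStats((red&m).astype(np.uint8))
    for i in range(1,k): print(n,"red",st[i],ce[i],plane(c,[ce[i]],118)[0].round(1),np.nanmedian(P[l==i],0).round(1))
    x0,y0,x1,y1=box
    q=P[y0:y1,x0:x1]; 
    for zlo,zhi in((-5,8),(35,50),(50,66),(66,90),(90,115)):
        s=(q[...,2]>zlo)&(q[...,2]<zhi); 
        if s.sum(): print(n,zlo,zhi,s.sum(),np.nanpercentile(q[s],[2,50,98],axis=0).round(0).tolist())
    # crown of cooker
    x0,y0,x1,y1=b2; q=P[y0:y1,x0:x1].reshape(-1,3); s=(q[:,2]>95); print(np.percentile(q[s],[1,50,99],axis=0).round(0).tolist())
    cr=c["color"][box[1]-10:box[3]+10,box[0]-10:box[2]+10,::-1]; a=cv2.resize(cr,(400,int(400*cr.shape[0]/cr.shape[1])) ,interpolation=cv2.INTER_CUBIC)[:590]
    cr=c["color"][b2[1]:b2[3],b2[0]:b2[2],::-1]; b=cv2.resize(cr,(400,int(400*cr.shape[0]/cr.shape[1])),interpolation=cv2.INTER_CUBIC)[:590]
    h=max(len(a),len(b)); f=lambda z:np.vstack([z,np.zeros((h-len(z),400,3),np.uint8)])
    cv2.imwrite(f"pics/crop_{n}.png",np.hstack([f(a),f(b)]))
```

```text
scene red [310 170   7   5  19] [312.84210526 172.68421053] [529.1  53.7 118. ] [521.4  27.8 153.7]
scene red [339 183   3   3   8] [340.125 184.125] [605.8 -21.9 118. ] [598.8 -41.2 149.7]
scene -5 8 741 [[396.0, 131.0, -4.0], [473.0, 272.0, 1.0], [545.0, 396.0, 7.0]]
scene 35 50 87 [[412.0, 157.0, 36.0], [446.0, 203.0, 43.0], [491.0, 290.0, 50.0]]
scene 50 66 132 [[412.0, 156.0, 51.0], [446.0, 225.0, 59.0], [487.0, 291.0, 65.0]]
scene 66 90 161 [[416.0, 158.0, 66.0], [448.0, 172.0, 78.0], [481.0, 281.0, 89.0]]
scene 90 115 139 [[416.0, 175.0, 90.0], [450.0, 187.0, 100.0], [482.0, 269.0, 113.0]]
[[471.0, -73.0, 130.0], [562.0, 8.0, 143.0], [656.0, 95.0, 159.0]]
top red [300 174   4   4  15] [301.4 175.6] [609.9 -43.2 118. ] [596.7 -40.7 148.4]
top red [280 197  10   9  48] [284.25 201.5 ] [535.9  32.4 118. ] [520.4  33.7 153.6]
top -5 8 1455 [[393.0, 127.0, -5.0], [468.0, 241.0, -0.0], [559.0, 327.0, 7.0]]
top 35 50 185 [[408.0, 160.0, 36.0], [441.0, 222.0, 45.0], [483.0, 278.0, 50.0]]
top 50 66 178 [[408.0, 159.0, 50.0], [437.0, 225.0, 58.0], [484.0, 290.0, 66.0]]
top 66 90 186 [[411.0, 161.0, 66.0], [446.0, 176.0, 79.0], [479.0, 286.0, 89.0]]
top 90 115 177 [[412.0, 178.0, 90.0], [445.0, 191.0, 101.0], [480.0, 273.0, 113.0]]
[[282.0, -104.0, 109.0], [566.0, 4.0, 141.0], [679.0, 118.0, 640.0]]
```

View pics/crop_top.png

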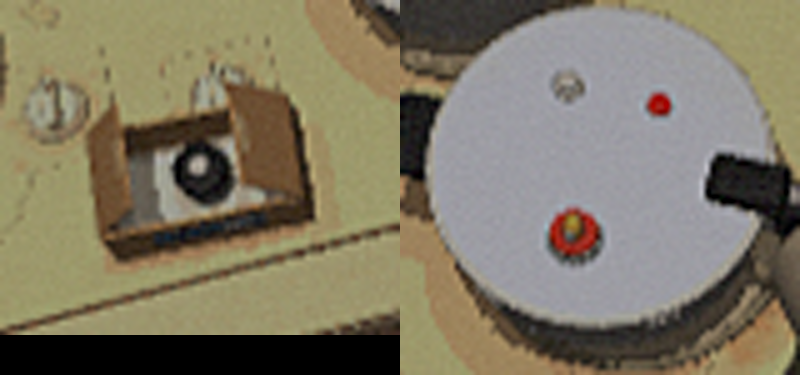

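The crop shows the knob at about (203,172) in the left panel between two flaps that are ajar. In the right panel the stem and washer are at (574,233). Next I'll move the wrist camera over the carton.

```bash
cat >> h.py <<'E'
def goto(xyz,yaw=None,s=None):
    """print offset cm / rot deg in current tool axes to reach TCP xyz, tool pointing down, tool y along world yaw+90 (mod 180)"""
    s=s or sense(); w,x,y,z=s["ee_rot"]; T=R.from_quat([x,y,z,w])
    rot=np.zeros(3)
    if yaw is not None:
        best=None
        for a in (yaw,yaw+np.pi):
            X=np.array([np.cos(a),np.sin(a),0]); G=np.c_[X,np.cross([0,0,-1],X),[0,0,-1]]
            rv=(T.inv()*R.from_matrix(G)).as_rotvec(degrees=True)
            if best is None or np.linalg.norm(rv)<np.linalg.norm(best): best=rv
        rot=best
    off=T.inv().apply(np.array(xyz)-s["eef_pos"])/10
    print("offset",off.round(2).tolist(),"rot",rot.round(1).tolist()); return off,rot
def st():
    s=sense(); print({k:np.round(s[k],3).tolist() for k in("time_s","eef_pos","ee_rot","force","grip_width","grip_force","joints")}); return s
E
python3 - <<'E'
from h import *
import pickle
d=pickle.load(open("d0.pkl","rb"))
for n,box in(("scene",(262,125,305,185)),("top",(200,220,270,278))):
    P=cloud(d[n]); x0,y0,x1,y1=box; q=P[y0:y1,x0:x1].reshape(-1,3)
    for lo,hi in((15,62),(45,62)):
        s=(q[:,2]>lo)&(q[:,2]<hi)&(abs(q[:,0]-447)<50)&(abs(q[:,1]-224)<85); print(n,lo,cv2.minAreaRect(q[s,:2].astype(np.float32)))
goto((425,224,310),0.0)
E
```

```text
scene 15 ((455.28460693359375, 224.048828125), (139.59732055664062, 84.6663818359375), 88.00491333007812)
scene 45 ((449.7611389160156, 223.57489013671875), (134.33160400390625, 72.33909606933594), 86.6313247680664)
top 15 ((453.19879150390625, 224.6988525390625), (130.78892517089844, 88.6254653930664), 87.01380920410156)
top 45 ((446.99920654296875, 225.01864624023438), (130.6000518798828, 75.46832275390625), 86.759521484375)
offset [47.81, -57.16, -0.59] rot [-0.1, -0.0, 22.2]
```

Request:
step_arm:
  plan:
    - {"offset": [47.8,-57.2,-0.6],"rot": [0,0,25.5],"gripper": 0}
    - {"offset": [47.8,-57.2,-0.6],"rot": [0,0,25.5],"gripper": 0}
    - {"offset": [47.8,-57.2,-0.6],"rot": [0,0,25.5],"gripper": 0}
    - {"offset": [47.8,-57.2,-0.6],"rot": [0,0,25.5],"gripper": 0}
    - {"offset": [47.8,-57.2,-0.6],"rot": [0,0,25.5],"gripper": 0}
    - {"offset": [47.8,-57.2,-0.6],"rot": [0,0,25.5],"gripper": 0}
    - {"offset": [47.8,-57.2,-0.6],"rot": [0,0,25.5],"gripper": 0}
    - {"offset": [47.8,-57.2,-0.6],"rot": [0,0,25.5],"gripper": 0}
    - {"offset": [47.8,-57.2,-0.6],"rot": [0,0,25.5],"gripper": 0}
    - {"offset": [47.8,-57.2,-0.6],"rot": [0,0,25.5],"gripper": 0}
    - {"offset": [47.8,-57.2,-0.6],"rot": [0,0,25.5],"gripper": 0}
    - {"offset": [47.8,-57.2,-0.6],"rot": [0,0,25.5],"gripper": 0}

```text
time_s: 1.35
eef_pos: [380.6, 87.9, 308.9]
ee_rot: [0.0, 1.0, -0.029, 0.0]
force: [1.2, -1.7, 0.1]
grip_width: 0.003
grip_force: 0.0
```

Request:
step_arm:
  plan:
    - {"offset": [3.5,-13.0,0],"rot": [0,0,0],"gripper": 0}
    - {"offset": [3.5,-13.0,0],"rot": [0,0,0],"gripper": 0}
    - {"offset": [3.5,-13.0,0],"rot": [0,0,0],"gripper": 0}
    - {"offset": [3.5,-13.0,0],"rot": [0,0,0],"gripper": 0}
    - {"offset": [3.5,-13.0,0],"rot": [0,0,0],"gripper": 0}
    - {"offset": [3.5,-13.0,0],"rot": [0,0,0],"gripper": 0}

```text
time_s: 1.95
eef_pos: [422.8, 212.7, 308.7]
ee_rot: [0.0, 1.0, -0.029, -0.0]
force: [-0.9, -0.0, -0.2]
grip_width: -0.001
grip_force: 0.0
```

Run:
```python
from h import *
import pickle
s=st(); c=capture("wrist"); save(c,"w1.png"); pickle.dump((s,c),open("w1.pkl","wb"))
P=cloud(c,s)
q=P.reshape(-1,3); m=(q[:,2]>45)&(q[:,2]<66)&(abs(q[:,0]-447)<50)&(abs(q[:,1]-224)<85)
print(m.sum(),cv2.minAreaRect(q[m,:2].astype(np.float32)))
```

```text
{'time_s': 1.95, 'eef_pos': [422.8, 212.706, 308.664], 'ee_rot': [0.0, 1.0, -0.029, -0.0], 'force': [-0.947, -0.012, -0.236], 'grip_width': -0.001, 'grip_force': 0.0, 'joints': [0.218, 0.195, 1.638, -0.0, 1.309, 1.847]}
2530 ((451.040771484375, 226.3404541015625), (131.1278076171875, 72.28662109375), 86.86422729492188)
```

View pics/w1.png

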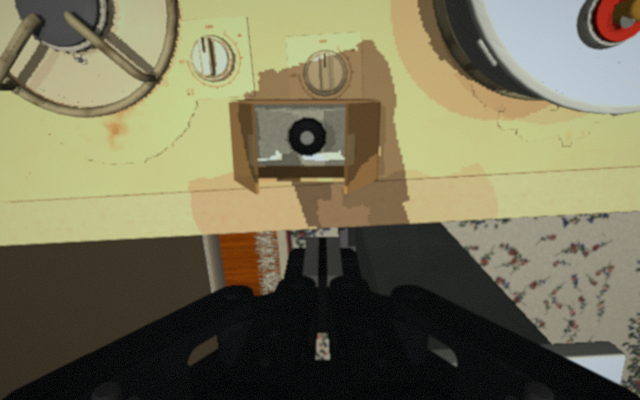

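The wrist view shows the black knob at (307,136), inside the carton that spans (235–380, 100–190). The left and right flaps are ajar at each end. The washer and stem are at top right, (620,18).

Run:
```python
from h import *
import pickle
s,c=pickle.load(open("w1.pkl","rb")); P=cloud(c,s)
g=c["color"].max(2); m=np.zeros((400,640),np.uint8); m[112:162,270:345]=(g[112:162,270:345]<60)
k,l,stt,ce=cv2.connectedComponentsWithStats(m); i=1+stt[1:,4].argmax()
cn,_=cv2.findContours((l==i).astype(np.uint8),cv2.RETR_EXTERNAL,cv2.CHAIN_APPROX_NONE); h=max(cn,key=cv2.contourArea)
(u,v),r=cv2.minEnclosingCircle(h); print(stt[i],(u,v),r, "z of knob",np.nanpercentile(P[l==i][:,2],[5,50,95]))
pl=plane(c,[(u,v),(u+r,v)],49,s); print("knob",pl, np.nanmedian(P[l==i],0))
# hob level, rim level, in carton frame
C=np.array([450,225.5]); a=np.radians(-3.2); q=P.reshape(-1,3); e=q[:,:2]-C
x=e[:,0]*np.cos(a)+e[:,1]*np.sin(a); y=-e[:,0]*np.sin(a)+e[:,1]*np.cos(a)
n=(abs(x)<70)&(abs(y)<110)&((abs(x)>45)|(abs(y)>85)); print("hob z",np.nanmedian(q[n,2]))
for lo in range(20,125,8):
    n=(abs(x)<50)&(abs(y)<85)&(q[:,2]>lo)&(q[:,2]<lo+8)
    if n.sum()>5:
        L=n&(y>30); Rr=n&(y<-30)
        print(lo,n.sum(),"x",np.percentile(x[n],[1,99]).round(),"y",np.percentile(y[n],[1,99]).round(),"L",np.median(y[L]) if L.any() else 0,"R",np.median(y[Rr]) if Rr.any() else 0)
```

```text
[289 118  37  37 922] (307.0, 136.5) 19.137758255004883 z of knob [46.21416257 49.18777632 50.59581194]
knob [[454.57019818 225.09286823  49.        ]
 [453.56176236 207.521399    49.        ]] [455.59402482 224.97810297  49.18777632]
hob z 0.35378700814533204
20 126 x [-32.  48.] y [-36.  50.] L 40.47921748377462 R -33.25432158700383
28 217 x [-32.  49.] y [-35.  49.] L 40.293343002836025 R -33.219034670506765
36 212 x [-32.  37.] y [-34.  63.] L 43.68007131360894 R -32.77763131818416
44 1333 x [-32.  37.] y [-27.  40.] L 37.467546914156344 R -32.93031407818366
52 362 x [-35.  37.] y [-61.  59.] L 40.50875104738601 R -42.40928705811451
60 1049 x [-35.  37.] y [-64.  66.] L 63.45889992474439 R -62.06430258607496
68 663 x [-33.  35.] y [-61.  63.] L 60.37983091198941 R -57.797027329223624
76 715 x [-33.  35.] y [-55.  58.] L 55.67045425439717 R -52.36073305797558
84 776 x [-33.  35.] y [-50.  53.] L 50.848424428562346 R -46.904655358754965
92 814 x [-33.  35.] y [-45.  48.] L 46.10148641755391 R -41.75123349718733
100 1053 x [-33.  35.] y [-39.  44.] L 41.25531706115842 R -35.659059262055386
108 515 x [-32.  35.] y [-34.  39.] L 37.278126018550054 R -33.22618414147347
```

Request:
step_arm:
  plan:
    - {"offset": [2.6,-1.4,0],"rot": [0,0,0],"gripper": 0}
    - {"offset": [2.6,-1.4,4],"rot": [0,0,0],"gripper": 0}
    - {"offset": [2.6,-1.4,8],"rot": [0,0,0],"gripper": 0}
    - {"offset": [2.6,-1.4,12],"rot": [0,0,0],"gripper": 0}
    - {"offset": [2.6,-1.4,15.6],"rot": [0,0,0],"gripper": 0}
    - {"offset": [2.6,-1.4,15.6],"rot": [0,0,0],"gripper": 0}
    - {"offset": [2.6,-1.4,15.6],"rot": [0,0,0],"gripper": 0}

```text
time_s: 2.7
eef_pos: [450.2, 225.4, 153.9]
ee_rot: [-0.0, 1.0, -0.029, 0.0]
force: [0.1, 0.6, 1.2]
grip_width: -0.002
grip_force: 0.0
```

Request:
step_arm:
  plan:
    - {"offset": [0,-1.5,0],"rot": [0,0,0],"gripper": 0}
    - {"offset": [0,-3,0],"rot": [0,0,0],"gripper": 0}
    - {"offset": [0,-4.5,0],"rot": [0,0,0],"gripper": 0}
    - {"offset": [0,-6,0],"rot": [0,0,0],"gripper": 0}
    - {"offset": [0,-7.0,0],"rot": [0,0,0],"gripper": 0}
    - {"offset": [0,-7.8,0],"rot": [0,0,0],"gripper": 0}
    - {"offset": [0,-7.8,0],"rot": [0,0,0],"gripper": 0}
    - {"offset": [0,-7.8,0],"rot": [0,0,0],"gripper": 0}

```text
time_s: 3.5
eef_pos: [454.1, 303.8, 152.6]
ee_rot: [0.0, 1.0, -0.029, -0.0]
force: [0.5, 1.2, -0.7]
grip_width: 0.004
grip_force: 0.0
```

Request:
step_arm:
  plan:
    - {"offset": [0,4,0],"rot": [0,0,0],"gripper": 0}
    - {"offset": [0,8,0],"rot": [0,0,0],"gripper": 0}
    - {"offset": [0,9.5,0],"rot": [0,0,0],"gripper": 0}
    - {"offset": [0,11,0],"rot": [0,0,0],"gripper": 0}
    - {"offset": [0,12.5,0],"rot": [0,0,0],"gripper": 0}
    - {"offset": [0,14,0],"rot": [0,0,0],"gripper": 0}
    - {"offset": [0,15,0],"rot": [0,0,0],"gripper": 0}
    - {"offset": [0,15.6,0],"rot": [0,0,0],"gripper": 0}
    - {"offset": [0,15.6,0],"rot": [0,0,0],"gripper": 0}
    - {"offset": [0,15.6,0],"rot": [0,0,0],"gripper": 0}

```text
time_s: 4.5
eef_pos: [445.3, 148.3, 152.8]
ee_rot: [-0.0, 1.0, -0.029, 0.0]
force: [0.5, 0.1, 0.2]
grip_width: -0.003
grip_force: 0.0
```

Request:
step_arm:
  plan:
    - {"offset": [0,-2,-4],"rot": [0,0,0],"gripper": 0}
    - {"offset": [-1.9,-5,-9],"rot": [0,0,0],"gripper": 6}
    - {"offset": [-1.9,-7.6,-14],"rot": [0,0,0],"gripper": 6}
    - {"offset": [-1.9,-7.6,-14],"rot": [0,0,0],"gripper": 6}
    - {"offset": [-1.9,-7.6,-14],"rot": [0,0,0],"gripper": 6}
    - {"offset": [-1.9,-7.6,-14],"rot": [0,0,0],"gripper": 6}

```text
time_s: 5.1
eef_pos: [430.3, 225.0, 291.6]
ee_rot: [0.0, 1.0, -0.028, -0.001]
force: [0.4, -0.0, -0.3]
grip_width: 0.702
grip_force: 0.0
```

Run:
```python
from h import *
import pickle
s=st(); c=capture("wrist"); save(c,"w2.png"); pickle.dump((s,c),open("w2.pkl","wb")); P=cloud(c,s)
C=np.array([451,226.5]); a=np.radians(-3.2); q=P.reshape(-1,3); e=q[:,:2]-C
x=e[:,0]*np.cos(a)+e[:,1]*np.sin(a); y=-e[:,0]*np.sin(a)+e[:,1]*np.cos(a)
for lo in range(20,125,8):
    n=(abs(x)<28)&(abs(y)<130)&(q[:,2]>lo)&(q[:,2]<lo+8)
    if n.sum()>5:
        L=n&(y>50); Rr=n&(y<-50)
        print(lo,n.sum(),"L",np.median(y[L]) if L.any() else 0,"R",np.median(y[Rr]) if Rr.any() else 0)
g=c["color"].max(2); K=plane(c,[[0,0]],0,s)
n=(abs(x)<34)&(abs(y)<35)&(q[:,2]>38)&(q[:,2]<60)&(g.ravel()<60); m=n.reshape(400,640).astype(np.uint8)
k,l,stt,ce=cv2.connectedComponentsWithStats(m); i=1+stt[1:,4].argmax()
h=max(cv2.findContours((l==i).astype(np.uint8),0,1)[0],key=cv2.contourArea); (u,v),r=cv2.minEnclosingCircle(h)
print(stt[i],u,v,r,plane(c,[(u,v),(u+r,v)],49,s))
hsv=cv2.cvtColor(c["color"],cv2.COLOR_RGB2HSV); red=((hsv[...,0]<8)|(hsv[...,0]>172))&(hsv[...,1]>130)&(hsv[...,2]>70)
k,l,stt,ce=cv2.connectedComponentsWithStats(red.astype(np.uint8))
for i in range(1,k):
    if stt[i,4]>40: print(stt[i],ce[i],np.nanmedian(P[l==i],0))
```

```text
{'time_s': 5.1, 'eef_pos': [430.281, 225.016, 291.643], 'ee_rot': [0.0, 1.0, -0.028, -0.001], 'force': [0.419, -0.023, -0.295], 'grip_width': 0.702, 'grip_force': 0.0, 'joints': [0.24, 0.237, 1.631, -0.0, 1.275, 1.868]}
20 181 L 61.81458991596162 R -62.20161033467592
28 205 L 61.80294820133426 R -62.187738160560684
36 237 L 61.86094654715451 R -62.19198075139404
44 1461 L 61.879823988060714 R -62.18607841626015
52 310 L 61.913932141146084 R -62.22793081501595
60 1789 L 67.23596303342696 R -67.42754362237669
68 1854 L 76.76392491254653 R -76.6301513863508
76 2039 L 86.02788557589776 R -85.82194662556677
84 2201 L 95.32350632772467 R -95.02515064988637
92 1731 L 103.28480814844643 R -103.03579577352653
[301 127  39  38 988] 320.2820129394531 145.64169311523438 19.768535614013672 [[455.09782677 225.45142229  49.        ]
 [454.12831102 208.11774028  49.        ]]
```

View pics/w2.png

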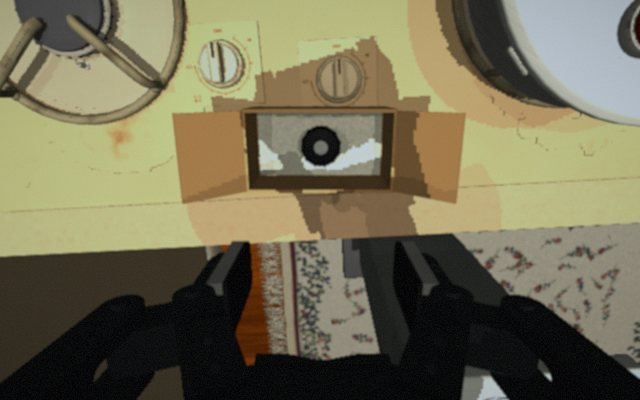

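Both flaps are folded back, to about 2.44 rad, and the knob is at (320,146). I'll measure the stem from the same relative viewpoint before grasping.

Request:
step_arm:
  plan:
    - {"offset": [7.7,19,-10.3],"rot": [0,0,0],"gripper": 6}
    - {"offset": [7.7,19,-10.3],"rot": [0,0,0],"gripper": 6}
    - {"offset": [7.7,19,-10.3],"rot": [0,0,0],"gripper": 6}
    - {"offset": [7.7,19,-10.3],"rot": [0,0,0],"gripper": 6}
    - {"offset": [7.7,19,-10.3],"rot": [0,0,0],"gripper": 6}
    - {"offset": [7.7,19,-10.3],"rot": [0,0,0],"gripper": 6}
    - {"offset": [7.7,19,-10.3],"rot": [0,0,0],"gripper": 6}
    - {"offset": [7.7,19,-10.3],"rot": [0,0,0],"gripper": 6}

```text
time_s: 5.95
eef_pos: [496.3, 31.5, 394.4]
ee_rot: [-0.0, 1.0, -0.028, -0.001]
force: [-0.5, -0.4, -0.1]
grip_width: 0.699
grip_force: 0.0
```

Run:
```python
from h import *
import pickle
s=st(); c=capture("wrist"); save(c,"w3.png"); pickle.dump((s,c),open("w3.pkl","wb")); P=cloud(c,s)
hsv=cv2.cvtColor(c["color"],cv2.COLOR_RGB2HSV); red=((hsv[...,0]<8)|(hsv[...,0]>172))&(hsv[...,1]>130)&(hsv[...,2]>70)
k,l,stt,ce=cv2.connectedComponentsWithStats(red.astype(np.uint8))
for i in range(1,k):
    if stt[i,4]>40:
        h=max(cv2.findContours((l==i).astype(np.uint8),0,1)[0],key=cv2.contourArea); (u,v),r=cv2.minEnclosingCircle(h)
        z=np.nanmedian(P[l==i][:,2]); print(stt[i],(u,v),r,"z",z,plane(c,[(u,v),(u+r,v)],z,s))
        if r>12:
            x0,y0,w,hh,_=stt[i]; q=P[y0-6:y0+hh+6,x0-6:x0+w+6]; print(np.nanpercentile(q[...,2],[2,10,50,90,95,97,99,100]))
            t=q[...,2]>z+8; print("stem",t.sum(),np.nanmean(q[t],0),np.nanmedian(q[t],0)); t=q[...,2]>z+16; print("tip",t.sum(),np.nanmean(q[t],0))
            cv2.imwrite("pics/w3c.png",cv2.resize(c["color"][y0-15:y0+hh+15,x0-15:x0+w+15,::-1],(500,500),interpolation=cv2.INTER_CUBIC)); print("crop",x0-15,y0-15,w+30,hh+30)
```

```text
{'time_s': 5.95, 'eef_pos': [496.291, 31.503, 394.402], 'ee_rot': [-0.0, 1.0, -0.028, -0.001], 'force': [-0.536, -0.382, -0.077], 'grip_width': 0.699, 'grip_force': 0.0, 'joints': [-0.173, 0.202, 1.407, 0.0, 1.535, 1.455]}
[393  35  17  19 263] (401.06097412109375, 43.878047943115234) 9.351977348327637 z 149.18829169230378 [[600.47113194 -38.86945032 149.18829169]
 [600.04761829 -46.54848956 149.18829169]]
[301 123  34  34 649] (317.5, 139.125) 17.05927848815918 z 155.0645278803591 [[527.09879652  34.23203997 155.06452788]
 [526.27628529  19.50656872 155.06452788]]
[140.18959311 141.59376775 149.95855475 163.8661712  169.99746835
 171.33569267 172.89249174 174.26887559]
stem 225 [527.26211928  33.6299233  169.25894712] [527.4671436   33.50112169 169.79807259]
tip 70 [526.57435022  34.16017016 172.50068827]
crop 286 108 64 64
```

View pics/w3c.png

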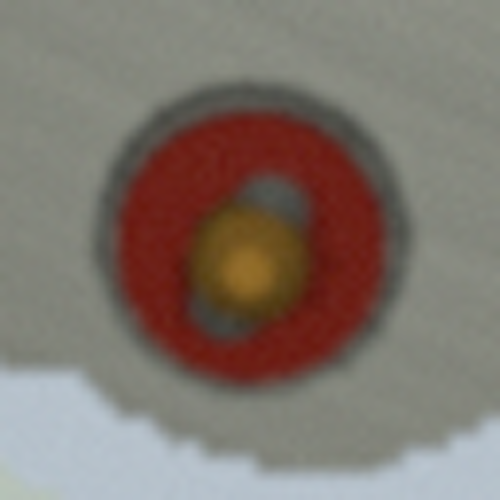

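The crop shows the red washer centred at (250,247) and the brass tip at (246,262), with the steel catches up-right and down-left of it. That puts the stem at about (527.2, 34.2), with the seat at z≈150. Now the grasp.

Request:
step_arm:
  plan:
    - {"offset": [-5.2,-19.1,15],"rot": [0,0,0],"gripper": 6}
    - {"offset": [-5.2,-19.1,15],"rot": [0,0,0],"gripper": 6}
    - {"offset": [-5.2,-19.1,15],"rot": [0,0,0],"gripper": 6}
    - {"offset": [-5.2,-19.1,15],"rot": [0,0,0],"gripper": 6}
    - {"offset": [-5.2,-19.1,15],"rot": [0,0,0],"gripper": 6}
    - {"offset": [-5.2,-19.1,15],"rot": [0,0,0],"gripper": 6}
    - {"offset": [-5.2,-19.1,18],"rot": [0,0,0],"gripper": 6}
    - {"offset": [-5.2,-19.1,20],"rot": [0,0,0],"gripper": 6}
    - {"offset": [-5.2,-19.1,20],"rot": [0,0,0],"gripper": 6}
    - {"offset": [-5.2,-19.1,20],"rot": [0,0,0],"gripper": 6}

```text
time_s: 7.0
eef_pos: [455.8, 224.7, 196.5]
ee_rot: [-0.0, 1.0, -0.028, 0.0]
force: [1.1, 1.0, 0.8]
grip_width: 0.706
grip_force: 0.0
```

Request:
step_arm:
  plan:
    - {"offset": [-0.1,-0.1,4],"rot": [0,0,0],"gripper": 6}
    - {"offset": [-0.1,-0.1,7],"rot": [0,0,0],"gripper": 6}
    - {"offset": [-0.1,-0.1,9],"rot": [0,0,0],"gripper": 6}
    - {"offset": [-0.1,-0.1,10.5],"rot": [0,0,0],"gripper": 6}
    - {"offset": [-0.1,-0.1,10.5],"rot": [0,0,0],"gripper": 6}
    - {"offset": [-0.1,-0.1,10.5],"rot": [0,0,0],"gripper": 6}

```text
time_s: 7.6
eef_pos: [455.5, 225.8, 92.1]
ee_rot: [-0.0, 1.0, -0.029, 0.001]
force: [-0.3, -0.9, 0.2]
grip_width: 0.701
grip_force: 0.0
```

Request:
step_arm:
  plan:
    - {"offset": [0,0,0],"rot": [0,0,0],"gripper": 4}
    - {"offset": [0,0,0],"rot": [0,0,0],"gripper": 3.8}
    - {"offset": [0,0,0],"rot": [0,0,0],"gripper": 3.0}
    - {"offset": [0,0,0],"rot": [0,0,0],"gripper": 2.5}
    - {"offset": [0,0,0],"rot": [0,0,0],"gripper": 2.5}
    - {"offset": [0,0,0],"rot": [0,0,0],"gripper": 2.5}
    - {"offset": [0,0,0],"rot": [0,0,0],"gripper": 2.5}
  squeeze: 60

```text
time_s: 8.3
eef_pos: [455.2, 225.8, 91.9]
ee_rot: [-0.0, 1.0, -0.029, 0.001]
force: [-2.1, 0.0, 7.8]
grip_width: 0.387
grip_force: 59.0
```

Request:
step_arm:
  plan:
    - {"offset": [0,0,-2],"rot": [0,0,0],"gripper": 2.5}
    - {"offset": [0,0,-5],"rot": [0,0,0],"gripper": 2.5}
    - {"offset": [0,0,-9],"rot": [0,0,0],"gripper": 2.5}
    - {"offset": [0,0,-13],"rot": [0,0,0],"gripper": 2.5}
    - {"offset": [0,0,-17],"rot": [0,0,0],"gripper": 2.5}
    - {"offset": [0,0,-21],"rot": [0,0,0],"gripper": 2.5}
    - {"offset": [0,0,-21],"rot": [0,0,0],"gripper": 2.5}
    - {"offset": [0,0,-21],"rot": [0,0,0],"gripper": 2.5}
  squeeze: 60

```text
time_s: 9.1
eef_pos: [454.6, 225.6, 301.1]
ee_rot: [-0.0, 1.0, -0.029, 0.001]
force: [0.7, -0.1, -0.9]
grip_width: 0.389
grip_force: 59.7
```

Run:
```python
from h import *
s=st(); c=capture("wrist"); save(c,"w4.png"); P=cloud(c,s)
goto((527.4,34.4,301.5))
```

```text
{'time_s': 9.1, 'eef_pos': [454.572, 225.606, 301.131], 'ee_rot': [-0.0, 1.0, -0.029, 0.001], 'force': [0.729, -0.142, -0.856], 'grip_width': 0.389, 'grip_force': 59.724, 'joints': [0.229, 0.276, 1.555, 0.0, 1.31, 1.858]}
offset [8.39, 18.66, -0.15] rot [0.0, 0.0, 0.0]
```

View pics/w4.png

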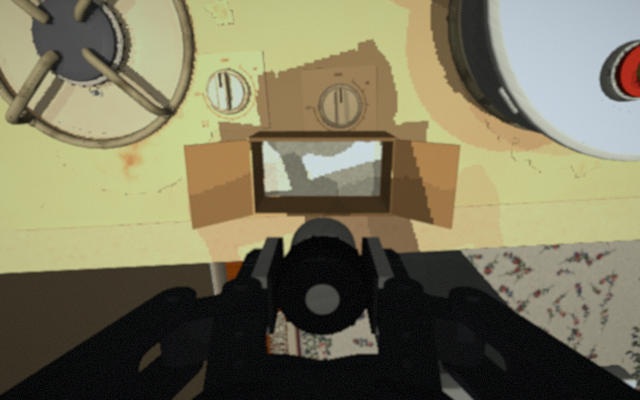

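The held regulator is clearly visible, with its knob-top disc at about (322,298) and its steel body at (323,235). I'll measure where it sits relative to the tool.

Run:
```python
from h import *
import pickle
s4=sense(); im=cv2.imread("pics/w4.png")[:,:,::-1]; s2,c2=pickle.load(open("w2.pkl","rb")); c4=dict(c2); c4["color"]=im
def disc(c,s,box,z,lab):
    x0,y0,x1,y1=box; g=c["color"][y0:y1,x0:x1].max(2)
    m=((g>70)).astype(np.uint8); k,l,stt,ce=cv2.connectedComponentsWithStats(m)
    for i in range(1,k):
        if 60<stt[i,4]<1500: p=ce[i]+[x0,y0]; print(lab,stt[i],p,plane(c,[p],z,s)[0])
disc(c2,s2,(304,130,338,163),49,"w2")
disc(c4,s4,(295,275,350,322),s4["eef_pos"][2]-42.9,"w4")
print(s4["eef_pos"])
# column profile of body edges just above the knob
for v in (222,228,233,300,310):
    print(v,im[v,270:375:3].max(1).tolist())
```

```text
w2 [ 10  11  14  14 160] [320.4375  147.23125] [453.69269158 225.39506425  49.        ]
w4 [ 12  10  31  28 665] [321.98496241 298.67218045] [452.62154905 225.93884746 257.09664244]
[454.3435903  225.54050651 299.99664244]
222 [203, 204, 203, 204, 203, 204, 202, 204, 203, 205, 207, 187, 70, 54, 54, 54, 55, 54, 52, 55, 52, 51, 53, 74, 133, 148, 150, 149, 148, 146, 144, 147, 147, 130, 126]
228 [204, 204, 204, 205, 203, 205, 202, 203, 205, 164, 56, 56, 54, 55, 56, 55, 54, 57, 54, 55, 54, 54, 50, 50, 50, 50, 109, 149, 149, 147, 146, 150, 147, 134, 129]
233 [205, 205, 204, 205, 202, 205, 202, 203, 136, 45, 57, 58, 56, 57, 55, 56, 60, 56, 60, 59, 57, 56, 55, 56, 52, 51, 47, 97, 148, 148, 149, 148, 149, 142, 129]
300 [18, 13, 11, 7, 9, 12, 18, 12, 13, 19, 3, 14, 65, 77, 78, 74, 75, 74, 78, 74, 75, 74, 76, 47, 7, 11, 11, 17, 12, 10, 10, 14, 10, 3, 13]
310 [19, 13, 12, 76, 15, 7, 9, 10, 17, 18, 7, 13, 8, 20, 63, 72, 72, 73, 72, 73, 73, 50, 13, 14, 10, 14, 6, 5, 4, 8, 9, 42, 110, 3, 15]
```

Run:
```python
from h import *
import pickle
s4=sense(); im=cv2.imread("pics/w4.png"); s3,c=pickle.load(open("w3.pkl","rb")); 
g=im.max(2).astype(int)
for col in (312,317,322,327,332): print(col,g[205:232,col].tolist())
hsv=cv2.cvtColor(c["color"],cv2.COLOR_RGB2HSV); m=(hsv[...,0]>10)&(hsv[...,0]<30)&(hsv[...,1]>100)&(hsv[...,2]>60)
b=np.zeros_like(m); b[125:157,302:336]=m[125:157,302:336]
k,l,stt,ce=cv2.connectedComponentsWithStats(b.astype(np.uint8)); i=1+stt[1:,4].argmax(); print(stt[i],ce[i])
print("brass",plane(c,[ce[i]],171,s3))
br=b&(hsv[...,2]>np.percentile(hsv[...,2][b],75)); p=np.argwhere(br).mean(0)[::-1]; print("bright",p,plane(c,[p],173,s3))
red=((hsv[...,0]<8)|(hsv[...,0]>172))&(hsv[...,1]>130)&(hsv[...,2]>50); red[:115]=0; red[165:]=0
h=max(cv2.findContours(red.astype(np.uint8),0,1)[0],key=cv2.contourArea); e=cv2.fitEllipse(h); print(e,plane(c,[e[0]],155,s3),plane(c,[e[0]],153,s3))
# foot arc of the held regulator: dark pixel boundary
f=[];
for col in range(306,341,2):
    r=np.argmax((g[205:240,col]<62))+205; f.append((col,r))
print(f)
q=plane(c,f,s4["eef_pos"][2]-88.9,s4)-s4["eef_pos"]; A=np.c_[2*q[:,:2],np.ones(len(q))]; 
from scipy.optimize import least_squares
print(least_squares(lambda p:np.hypot(q[:,0]-p[0],q[:,1]-p[1])-15.5,[0,0],loss="soft_l1").x)
```

```text
312 [65, 59, 60, 60, 61, 57, 58, 68, 84, 99, 105, 110, 114, 103, 78, 61, 53, 54, 52, 56, 53, 57, 58, 56, 53, 57, 54]
317 [58, 60, 59, 61, 59, 60, 61, 68, 84, 99, 105, 108, 95, 70, 50, 53, 56, 57, 58, 53, 54, 56, 57, 55, 56, 58, 56]
322 [58, 58, 60, 59, 59, 60, 60, 66, 84, 96, 102, 108, 94, 70, 54, 52, 56, 54, 53, 56, 54, 52, 56, 55, 54, 52, 51]
327 [60, 62, 60, 58, 62, 59, 57, 61, 72, 82, 98, 116, 111, 78, 55, 52, 52, 55, 52, 52, 54, 47, 53, 55, 53, 54, 56]
332 [57, 58, 56, 58, 58, 56, 58, 62, 70, 83, 106, 129, 138, 117, 82, 50, 53, 51, 52, 52, 54, 53, 52, 56, 57, 55, 56]
[310 133  16  17 187] [317.31550802 141.11764706]
brass [[527.47501447  34.14899329 171.        ]]
bright [317.17777778 141.66666667] [[527.29637802  34.24458392 173.        ]]
((317.5592346191406, 139.08810424804688), (33.09943389892578, 33.3321533203125), 122.92550659179688) [[527.11960148  34.18035017 155.        ]] [[526.86924726  34.22158152 153.        ]]
[(306, np.int64(205)), (308, np.int64(205)), (310, np.int64(205)), (312, np.int64(206)), (314, np.int64(205)), (316, np.int64(205)), (318, np.int64(205)), (320, np.int64(205)), (322, np.int64(205)), (324, np.int64(207)), (326, np.int64(205)), (328, np.int64(206)), (330, np.int64(205)), (332, np.int64(205)), (334, np.int64(205)), (336, np.int64(205)), (338, np.int64(205)), (340, np.int64(205))]
[ 4.05713264 -0.49205761]
```

Request:
step_arm:
  plan:
    - {"offset": [8.4,18.7,0],"rot": [0,0,0],"gripper": 2.5}
    - {"offset": [8.4,18.7,0],"rot": [0,0,0],"gripper": 2.5}
    - {"offset": [8.4,18.7,0],"rot": [0,0,0],"gripper": 2.5}
    - {"offset": [8.4,18.7,0],"rot": [0,0,0],"gripper": 2.5}
    - {"offset": [8.4,18.7,0],"rot": [0,0,0],"gripper": 2.5}
    - {"offset": [8.4,18.7,0],"rot": [0,0,0],"gripper": 2.5}
    - {"offset": [8.4,18.7,0],"rot": [0,0,0],"gripper": 2.5}
    - {"offset": [8.4,18.7,0],"rot": [0,0,0],"gripper": 2.5}

```text
time_s: 9.95
eef_pos: [527.4, 35.5, 300.4]
ee_rot: [-0.0, 1.0, -0.028, -0.0]
force: [-0.3, 1.0, 0.1]
grip_width: 0.389
grip_force: 59.9
```

Run:
```python
from h import *
import pickle
s2,c=pickle.load(open("w2.pkl","rb")); s=sense()
from scipy.optimize import least_squares
f=[(312,218.9),(317,217.9),(322,217.9),(327,218.2),(332,219.0)]
T=s["eef_pos"]
for dz in(-90.5,-88.9,-87):
    q=plane(c,f,T[2]+dz,s)-T
    print(dz,least_squares(lambda p:np.hypot(q[:,0]-p[0],q[:,1]-p[1])-15.5,[0,0]).x)
d=plane(c,[(322,298.7)],T[2]-42.9,s)-T; print("disc",d)
goto((528.5,34.0,270)); st()
# wrist look here
cw=capture("wrist"); save(cw,"w5.png")
```

```text
-90.5 [-3.2791451   0.70163917]
-88.9 [-2.71317696  0.66908546]
-87 [-2.04099604  0.63042363]
disc [[ -1.71523173   0.41347236 -42.9       ]]
offset [0.12, 0.14, 3.04] rot [0.0, 0.0, 0.0]
{'time_s': 9.95, 'eef_pos': [527.434, 35.462, 300.423], 'ee_rot': [-0.0, 1.0, -0.028, -0.0], 'force': [-0.325, 1.04, 0.126], 'grip_width': 0.389, 'grip_force': 59.905, 'joints': [-0.155, 0.324, 1.492, 0.0, 1.327, 1.471]}
```

Request:
step_arm:
  plan:
    - {"offset": [0.19,0.17,0],"rot": [0,0,0],"gripper": 2.5}
    - {"offset": [0.19,0.17,1.6],"rot": [0,0,0],"gripper": 2.5}
    - {"offset": [0.19,0.17,3.2],"rot": [0,0,0],"gripper": 2.5}
    - {"offset": [0.19,0.17,3.2],"rot": [0,0,0],"gripper": 2.5}
    - {"offset": [0.19,0.17,3.2],"rot": [0,0,0],"gripper": 2.5}
  squeeze: 80

```text
time_s: 10.5
eef_pos: [529.8, 32.6, 269.2]
ee_rot: [0.0, 1.0, -0.028, 0.0]
force: [1.4, -0.3, -1.0]
grip_width: 0.39
grip_force: 79.4
```

Run:
```python
from h import *
s=st(); goto((529.2,33.7,268))
a=[]
for n,(x0,y0,x1,y1) in(("top",(265,175,310,215)),("scene",(293,140,338,190))):
    c=capture(n); a.append(cv2.resize(c["color"][y0:y1,x0:x1,::-1],(400,400*(y1-y0)//(x1-x0)),interpolation=cv2.INTER_CUBIC))
h=max(len(z) for z in a); cv2.imwrite("pics/a6.png",np.hstack([np.vstack([z,np.zeros((h-len(z),400,3),np.uint8)]) for z in a]))
```

```text
{'time_s': 10.5, 'eef_pos': [529.794, 32.559, 269.232], 'ee_rot': [0.0, 1.0, -0.028, 0.0], 'force': [1.389, -0.301, -0.965], 'grip_width': 0.39, 'grip_force': 79.425, 'joints': [-0.16, 0.354, 1.533, -0.0, 1.253, 1.468]}
offset [-0.07, -0.11, 0.12] rot [0.0, 0.0, 0.0]
```

View pics/a6.png

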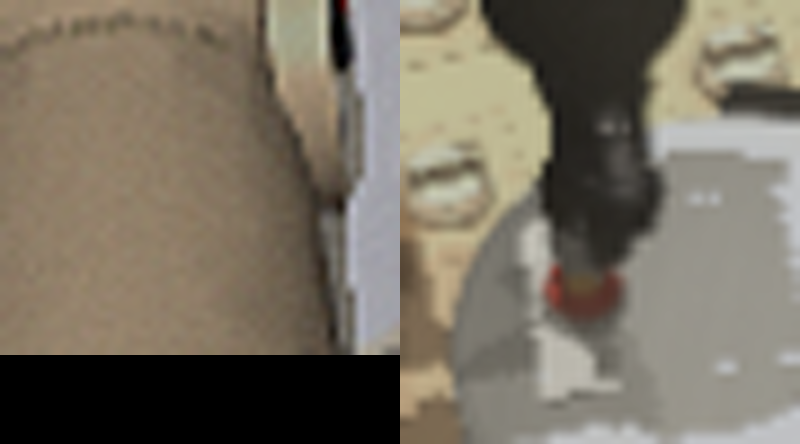

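The top view is blocked by the arm. The scene view shows the steel body at about (590,235), just above the brass tip and washer at (585,290) and lined up with them. Now I'll lower it slowly.

Request:
step_arm:
  plan:
    - {"offset": [-0.04,-0.08,0.2],"rot": [0,0,0],"gripper": 2.5}
    - {"offset": [-0.04,-0.08,0.4],"rot": [0,0,0],"gripper": 2.5}
    - {"offset": [-0.04,-0.08,0.6],"rot": [0,0,0],"gripper": 2.5}
    - {"offset": [-0.04,-0.08,0.8],"rot": [0,0,0],"gripper": 2.5}
    - {"offset": [-0.04,-0.08,1.0],"rot": [0,0,0],"gripper": 2.5}
    - {"offset": [-0.04,-0.08,1.1],"rot": [0,0,0],"gripper": 2.5}
    - {"offset": [-0.04,-0.08,1.1],"rot": [0,0,0],"gripper": 2.5}

```text
time_s: 11.3
eef_pos: [529.3, 33.2, 257.5]
ee_rot: [-0.0, 1.0, -0.029, -0.0]
force: [1.2, 0.2, -0.6]
grip_width: 0.383
grip_force: 79.4
```

Request:
step_arm:
  plan:
    - {"offset": [0,0,0.1],"rot": [0,0,0],"gripper": 2.5}
    - {"offset": [0,0,0.2],"rot": [0,0,0],"gripper": 2.5}
    - {"offset": [0,0,0.3],"rot": [0,0,0],"gripper": 2.5}
    - {"offset": [0,0,0.4],"rot": [0,0,0],"gripper": 2.5}
    - {"offset": [0,0,0.4],"rot": [0,0,0],"gripper": 2.5}

```text
time_s: 11.8
eef_pos: [529.2, 33.3, 253.7]
ee_rot: [-0.0, 1.0, -0.029, -0.0]
force: [-0.4, 1.6, 0.4]
grip_width: 0.384
grip_force: 79.7
```

Request:
step_arm:
  plan:
    - {"offset": [0,0,0.1],"rot": [0,0,0],"gripper": 2.5}
    - {"offset": [0,0,0.2],"rot": [0,0,0],"gripper": 2.5}
    - {"offset": [0,0,0.3],"rot": [0,0,0],"gripper": 2.5}
    - {"offset": [0,0,0.3],"rot": [0,0,0],"gripper": 2.5}
  squeeze: 100

```text
time_s: 12.2
eef_pos: [529.3, 33.3, 251.1]
ee_rot: [-0.0, 1.0, -0.029, 0.0]
force: [-3.2, 2.3, 4.5]
grip_width: 0.386
grip_force: 99.3
```

Request:
step_arm:
  plan:
    - {"offset": [0,0,0.1],"rot": [0,0,0],"gripper": 2.5}
    - {"offset": [0,0,0.2],"rot": [0,0,0],"gripper": 2.5}
    - {"offset": [0,0,0.2],"rot": [0,0,0],"gripper": 2.5}

```text
time_s: 12.5
eef_pos: [529.1, 33.3, 248.2]
ee_rot: [-0.0, 1.0, -0.029, -0.001]
force: [-2.0, 2.2, 0.3]
grip_width: 0.383
grip_force: 99.4
```

Request:
step_arm:
  plan:
    - {"offset": [0,0,0.1],"rot": [0,0,0],"gripper": 2.5}
    - {"offset": [0,0,0.1],"rot": [0,0,0],"gripper": 2.5}

```text
time_s: 12.7
eef_pos: [529.2, 33.3, 247.5]
ee_rot: [-0.0, 1.0, -0.029, -0.0]
force: [-2.4, 2.8, 0.9]
grip_width: 0.382
grip_force: 99.4
```

Request:
step_arm:
  plan:
    - {"offset": [0,0,0.1],"rot": [0,0,0],"gripper": 2.5}
    - {"offset": [0,0,0.1],"rot": [0,0,0],"gripper": 2.5}

```text
time_s: 12.9
eef_pos: [529.0, 33.2, 246.1]
ee_rot: [-0.0, 1.0, -0.029, -0.001]
force: [-2.9, 1.4, -2.3]
grip_width: 0.384
grip_force: 99.5
```

Request:
step_arm:
  plan:
    - {"offset": [0,0,0.1],"rot": [0,0,0],"gripper": 2.5}
    - {"offset": [0,0,0.1],"rot": [0,0,0],"gripper": 2.5}

```text
time_s: 13.1
eef_pos: [529.1, 33.1, 245.2]
ee_rot: [-0.0, 1.0, -0.029, -0.001]
force: [-2.5, 2.7, -3.2]
grip_width: 0.379
grip_force: 99.5
```

Run:
```python
from h import *
s=st(); c=capture("wrist"); save(c,"w7.png"); s=sense(); print(s["force"])
g=c["color"].max(2)
x0,y0,x1,y1=(295,275,350,322); m=(g[y0:y1,x0:x1]>60).astype(np.uint8); k,l,stt,ce=cv2.connectedComponentsWithStats(m)
for i in range(1,k):
    if stt[i,4]>100: p=ce[i]+[x0,y0]; print(stt[i],p,plane(c,[p],s["eef_pos"][2]-42.9,s)[0]-s["eef_pos"])
cr=c["color"][170:330,240:400,::-1]; b=cv2.imread("pics/w4.png")[170:330,240:400]
cv2.imwrite("pics/w7c.png",np.hstack([cv2.resize(z,(400,400),interpolation=cv2.INTER_CUBIC) for z in(b,cr)]))
```

```text
{'time_s': 13.1, 'eef_pos': [529.103, 33.136, 245.208], 'ee_rot': [-0.0, 1.0, -0.029, -0.001], 'force': [-2.547, 2.706, -3.202], 'grip_width': 0.379, 'grip_force': 99.465, 'joints': [-0.159, 0.377, 1.567, -0.0, 1.198, 1.47]}
[-3.41602546  1.85946347 -4.04595729]
[ 11  10  32  28 700] [321.96142857 298.42285714] [ -1.61644104   0.41676273 -42.9       ]
```

View pics/w7c.png

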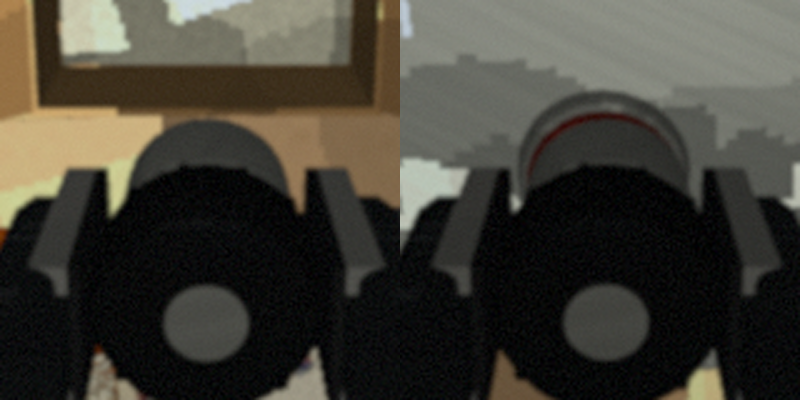

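The regulator is still seated identically in the grip, and its foot is just above the washer (red arc at about (600,125) in the right panel). The wrist force has turned downward, so the catches have been passed. I'll press on.

Request:
step_arm:
  plan:
    - {"offset": [0,0,0.1],"rot": [0,0,0],"gripper": 2.5}
    - {"offset": [0,0,0.1],"rot": [0,0,0],"gripper": 2.5}
    - {"offset": [0,0,0.1],"rot": [0,0,0],"gripper": 2.5}

```text
time_s: 13.45
eef_pos: [529.3, 33.1, 244.6]
ee_rot: [0.0, 1.0, -0.029, -0.0]
force: [-2.8, 1.9, -2.4]
grip_width: 0.386
grip_force: 99.5
```

Request:
step_arm:
  plan:
    - {"offset": [0,0,0.1],"rot": [0,0,0],"gripper": 2.5}
    - {"offset": [0,0,0.1],"rot": [0,0,0],"gripper": 2.5}
    - {"offset": [0,0,0.1],"rot": [0,0,0],"gripper": 2.5}

```text
time_s: 13.75
eef_pos: [529.4, 33.1, 243.8]
ee_rot: [0.0, 1.0, -0.029, 0.0]
force: [-3.4, 2.3, -2.2]
grip_width: 0.382
grip_force: 99.5
```

Request:
step_arm:
  plan:
    - {"offset": [-0.02,-0.02,0.1],"rot": [0,0,0],"gripper": 2.5}
    - {"offset": [-0.02,-0.02,0.1],"rot": [0,0,0],"gripper": 2.5}
    - {"offset": [-0.02,-0.02,0.1],"rot": [0,0,0],"gripper": 2.5}

```text
time_s: 14.05
eef_pos: [529.3, 33.2, 243.1]
ee_rot: [0.0, 1.0, -0.029, 0.0]
force: [-2.3, 0.3, 2.1]
grip_width: 0.378
grip_force: 99.5
```

Request:
step_arm:
  plan:
    - {"offset": [0,0,0.1],"rot": [0,0,0],"gripper": 2.5}
    - {"offset": [0,0,0.1],"rot": [0,0,0],"gripper": 2.5}
    - {"offset": [0,0,0.1],"rot": [0,0,0],"gripper": 2.5}

```text
time_s: 14.35
eef_pos: [529.3, 33.2, 242.0]
ee_rot: [0.0, 1.0, -0.029, 0.0]
force: [-2.6, -0.3, 4.7]
grip_width: 0.38
grip_force: 99.6
```

Request:
step_arm:
  plan:
    - {"offset": [0,0,0.05],"rot": [0,0,0],"gripper": 2.5}
    - {"offset": [0,0,0.05],"rot": [0,0,0],"gripper": 2.5}
    - {"offset": [0,0,0.05],"rot": [0,0,0],"gripper": 2.5}
    - {"offset": [0,0,0.05],"rot": [0,0,0],"gripper": 2.5}

```text
time_s: 14.75
eef_pos: [529.3, 33.3, 241.6]
ee_rot: [0.0, 1.0, -0.029, 0.0]
force: [-3.6, -0.6, 5.8]
grip_width: 0.381
grip_force: 99.6
```

Run:
```python
from h import *
F=[];Z=[]
for i in range(8):
    c=capture("wrist"); s=sense(); F.append(s["force"]); Z.append(s["eef_pos"][2])
print(np.mean(F,0),np.std(F,0),np.mean(Z),np.std(Z)); save(c,"w8.png")
g=c["color"].max(2); x0,y0,x1,y1=(295,275,350,322); k,l,stt,ce=cv2.connectedComponentsWithStats((g[y0:y1,x0:x1]>60).astype(np.uint8))
print([ (stt[i].tolist(),(ce[i]+[x0,y0]).tolist()) for i in range(1,k) if stt[i,4]>100])
```

```text
[-3.38248082 -0.58623076  5.49838478] [0.37908359 0.60276153 0.6204843 ] 241.57358564071887 0.009244154660892219
[([12, 10, 31, 28, 698], [322.0143266475645, 298.5573065902579])]
```

```bash
python3 -c "
from h import *
st(); print(finish_job())"
```

```text
{'time_s': 15.15, 'eef_pos': [529.299, 33.242, 241.581], 'ee_rot': [0.0, 1.0, -0.029, 0.0], 'force': [-3.467, -0.779, 5.754], 'grip_width': 0.381, 'grip_force': 99.584, 'joints': [-0.158, 0.381, 1.573, -0.0, 1.188, 1.47]}
the job is handed in; nothing more can be done
None
```

Handed in at 15 s: both flaps are folded back to about 2.44 rad and the regulator is on the stem, still gripped and pressed down at about 5.5 N. That squeezes the washer roughly 2 mm, judged from the force. The click wasn't seen directly; I took it from the wrist force turning downward before the washer began to resist.

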